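# Set the aquarium timer to feeding pause

## Task

Set the tank's timer switch box to feeding pause: with the fingertips press the long bar key fully down, then the big round key, then the square key, in that order, each lightly, and leave the small round key up. Only press: do not pick up or shove the box, and leave the thermometer, airstone and food jar where they are.

Things in the scene. Friction and masses are not known exactly. Their poses are not given: they have to be found in the camera images.
- timer_box: Grey plastic timer switch box, loose on rubber feet, 0.5 to 1 kg, turned any way round: 170 mm along x, 136 along y, flat top 40 mm up. Origin: centre of its underside; z up. A dark display (34 x 100 mm) runs along y at its +x end. Four white keys stand 12 mm proud of the top in a square, 64 mm between centres, at least 31 mm free between neighbours' edges.
- bar_key (a joint): Travel of the long bar key (14 mm along box x, 42 mm along box y), m: 0 = fully up, 0.008 = fully down on its rubber-cushioned stop (above 4 N it sinks up to 3.5 mm more, 2 N per mm, and comes back), grows as it is pushed down. The key has no return spring: it moves against about 2.5 N of steady friction and stays where it is left.
- bar_key_top (a point): Centre of the top face of the long bar key (14 mm along box x, 42 mm along box y), white plastic, at x -50, y +32 mm on the box's top (box frame). Its top face is 52 mm above the counter when up, 44 mm when fully down; the point moves with the key and its axes are the box's.
- round_key (a joint): Travel of the big round key (36 mm diameter), m: 0 = fully up, 0.008 = fully down on its rubber-cushioned stop (above 4 N it sinks up to 3.5 mm more, 2 N per mm, and comes back), grows as it is pushed down. The key has no return spring: it moves against about 2.5 N of steady friction and stays where it is left.
- round_key_top (a point): Centre of the top face of the big round key (36 mm diameter), white plastic, at x +14, y -32 mm on the box's top (box frame). Its top face is 52 mm above the counter when up, 44 mm when fully down; the point moves with the key and its axes are the box's.
- square_key (a joint): Travel of the square key (24 x 24 mm), m: 0 = fully up, 0.008 = fully down on its rubber-cushioned stop (above 4 N it sinks up to 3.5 mm more, 2 N per mm, and comes back), grows as it is pushed down. The key has no return spring: it moves against about 2.5 N of steady friction and stays where it is left.
- square_key_top (a point): Centre of the top face of the square key (24 x 24 mm), white plastic, at x -50, y -32 mm on the box's top (box frame). Its top face is 52 mm above the counter when up, 44 mm when fully down; the point moves with the key and its axes are the box's.
- pin_key (a joint): Travel of the small round key (14 mm diameter), which is to stay up, m: 0 = fully up, 0.008 = fully down on its rubber-cushioned stop (above 4 N it sinks up to 3.5 mm more, 2 N per mm, and comes back), grows as it is pushed down. The key has no return spring: it moves against about 2.5 N of steady friction and stays where it is left.
- pin_key_top (a point): Centre of the top face of the small round key (14 mm diameter), which is to stay up, white plastic, at x +14, y +32 mm on the box's top (box frame). Its top face is 52 mm above the counter when up, 44 mm when fully down; the point moves with the key and its axes are the box's.
- thermometer: Glass tank thermometer lying loose beside the box: 150 mm along its x, 11 mm thick. Origin: centre of its underside. Not to be disturbed.
- airstone: Ceramic airstone standing loose on its end beyond the box's display end: 32 mm diameter, 56 mm high with its thin nipple on top. Origin: centre of its underside. Not to be disturbed.
- food_jar: Closed fish-food jar standing loose beside the box: 48 mm diameter, 56 mm high. Origin: centre of its underside. Not to be disturbed.
Not all that is in view belongs to the job. There is more than one size of the timer_box; the one meant has the size given above.

How it is judged (in metres and radians):
On the way, in this order (a step that is already met when the one before it is completed fails the run):
1. the bar key is down, the other three still up (value of joint bar_key above 0.005 m and value of joint each of round_key, square_key, pin_key below 0.002 m), for 0.1 s.
2. the big round key is down too, the square and small round keys still up (value of joint each of bar_key, round_key above 0.005 m and value of joint each of square_key, pin_key below 0.002 m), for 0.1 s.
3. the square key is down too, the small round key still up (value of joint each of bar_key, round_key, square_key above 0.005 m and value of joint pin_key below 0.002 m), for 0.1 s.
At the end, for the whole second after the job is handed in: The bar, big round and square keys are each at least 5 mm down (of 8), the small round key less than 2 mm down; the box stands flat, at rest, within 20 mm of where it started; thermometer, airstone and jar within 15 mm of where they started (all of step 3 and distance of timer_box from where it was at the start of the episode below 0.02 m and angle between timer_box's own z axis and vertical below 0.05 rad and linear speed of timer_box below 0.01 m/s and distance of each of thermometer, airstone, food_jar from where it was at the start of the episode below 0.015 m); the robot touches nothing.
It fails at once if a key goes down (3 mm) before its turn ((value of joint round_key above 0.003 m and value of joint bar_key below 0.005 m) or (value of joint square_key above 0.003 m and value of joint round_key below 0.005 m)).
It fails at once if the small round key is pushed down by 3 mm (value of joint pin_key above 0.003 m).
It fails at once if a key or the box is pressed hard, with over 25 N (contact force between any of the fingers, the arm and timer_box above 25 N).
It fails at once if the box is lifted by 5 mm, tipped by over 0.08 rad, or shoved over 20 mm (height (world z) of timer_box above 0.005 m or angle between timer_box's own z axis and vertical above 0.08 rad or distance of timer_box from where it was at the start of the episode above 0.02 m).
It fails at once if the thermometer, airstone or food jar is moved over 15 mm (distance of any of thermometer, airstone, food_jar from where it was at the start of the episode above 0.015 m).
It also fails if it takes over 48 s, if anything falls off the work surface, if the arm or the gripper's body presses on something with over 40 N, if the wrist force passes 120 N, or if a joint passes its speed limit or range.

## Robot

A 7-joint arm with a two-finger parallel gripper is mounted at the origin on the work surface. World frame = base frame: x ahead of the robot, y to its left, z up, the work surface at z = 0. Lengths are in mm, angles in rad, forces in N, time in s.
With the tool pointing down it reaches from about 400 to 900 mm from the base axis. Payload 5.5 kg.
Tool frame: the origin (TCP) lies on the centre line of the jaws, within the pads' length; the fingertips stand arm.tip_extent ahead of it and the grasp point (between the pads) lies 11 mm behind it (arm.tip_extent is the distance from the TCP to the fingertips, in mm); z points along the fingers, y is the line along which they close (so a half turn about z gives the same grasp; the last joint's range is limited). The gripper opens to 92 mm and grips with 3 to 60 N. Pads are 19 mm wide; open, the fingers measure 130 mm over their backs; the gripper's body (75 mm by 190 mm) begins 47 mm behind the grasp point.
Start: joints at [-0.854, 0.501, -0.427, 1.55, 0.221, 1.138, -0.21], TCP at [284.914, 584.229, 234.729] pointing down, gripper open.
Joint ranges: [-2.88, 2.88], [-0.31, 2.03], [-1.54, 1.56], [0.2, 2.42], [-1.41, 4.55], [0.19, 2.02], [-2.57, 2.57]. Speed limits (rad/s): [2.57, 2.57, 3.14, 3.14, 3.14, 3.14, 3.14].

## Interface

Orientations are given as [roll, pitch, yaw] about the fixed x, y, z axes, in that order (R = Rz(yaw) Ry(pitch) Rx(roll)).
In Python, from cell import arm gives the robot as it stands.
- The arm moves only by the tool nudge_tcp, called after "Emit:" as name(argument=value, ...) on one line, values as JSON. Schema: {"type":"object","properties":{"motion":{"type":"object","properties":{"dx":{"type":"array","items":{"type":"number"},"minItems":1,"maxItems":12},"dy":{"type":"array","items":{"type":"number"},"minItems":1,"maxItems":12},"dz":{"type":"array","items":{"type":"number"},"minItems":1,"maxItems":12},"spin":{"type":"array","items":{"type":"number"},"minItems":1,"maxItems":12},"aperture":{"type":"array","items":{"type":"number"},"minItems":1,"maxItems":12}},"additionalProperties":false,"required":["dx","dy","dz","spin","aperture"]},"grip_n":{"type":"number"},"only":{"type":"string"},"quiet":{"type":"boolean"},"lines":{"type":"string"}},"required":["motion"],"additionalProperties":false}. motion is an object with one list for each field, all of the same length, 1 to 12, a row being the entries at one place: dx, dy, dz (the shift in mm), spin (a turn about the tool's z in rad), aperture (the finger opening in mm); each row shifts and turns the commanded pose from where the row before left it, along the tool's axes as they then stand; what a row does not reach is not made up. A row lasts 1/10 s, in which the tool goes at most 50 mm and 0.15 rad, less where a joint would pass 70% of its speed; a pose out of reach is approached as far as the arm can. The fingers move at their own pace and stop on an object; grip_n is the grip in N (left out, the last holds). Time passes only in rows, so rows that do not move let the fingers close. The tool returns the time, the measured TCP pose, the force, the opening and the grip force at its end. only (a regular expression) keeps the lines of the reply that match it, lines (a string "A,B") keeps lines A to B, and quiet returns only ok. Input that does not fit is refused with a message, and nothing moves.
- arm.observe(): the state, without advancing time (a new reading comes with each control period).
- arm.camera(name): name is "side" or "top" or "wrist"; returns a dict with "frame" (400x640x3 uint8, red, green, blue), "fx", "fy", "cx", "cy" (pixels), "R" (3x3) and "t" (3): a world point X has camera coordinates R X + t. Camera axes: x right, y down, z forward; pixel columns grow to the right and rows downward; lengths in mm; the calibration is good to about 2 mm. A picture is of the moment at which its call begins. There is no depth.
- arm.finish_job(): hands the job in; it is judged then, once.
The state is a dict: "time_s": time; "q": joint angles; "dq": joint speeds; "joint_torque": joint torques, N m; "tool_pos": TCP position; "ee_rot": TCP orientation; "force": force on the tool from outside, world axes, zero at the start; "torque": the same for the moment, N m; "gripper_width": finger opening in mm; "finger_force": force on a finger pad.
Only numpy, scipy, OpenCV 4.12 (cv2) and the standard library are available. Lean on these libraries where they do the work, as an engineer would, in place of code of your own. Each camera call takes 0.05 s, during which the arm holds its last target. There are 200 camera calls.

## Working session

There is one attempt and no reset: what is moved stays moved. The work goes in short steps, Python scripts to look and compute and a tool call to move; the robot and the scene stay as the last step left them, time stands still between calls to the robot, and variables do not carry over. Pictures are saved under pics/ and viewed, at most 10 in all, crops included, and the job is handed in when it is done.

```bash
mkdir -p pics; python3 - <<'E'
from cell import arm
import cv2
for n in("top","side"):
    c=arm.camera(n);cv2.imwrite(f"pics/{n}0.png",c["frame"][:,:,::-1]);print(n,c["fx"],c["fy"],c["cx"],c["cy"],c["R"],c["t"])
s=arm.observe();print(s,arm.tip_extent)
E
```

```text
top 419.4025469942 419.4025469942 325.22391182275095 188.38366430348816 [[-0.01520467 -0.99985018 -0.00827319]
 [-0.99503415  0.01594438 -0.09824875]
 [ 0.09836594  0.00673826 -0.9951275 ]] [ 78.60066046 547.012575   833.60626414]
side 506.31729838075705 506.31729838075705 314.1189915863654 200.123092328168 [[-9.92187288e-01 -1.24755933e-01 -5.84774472e-04]
 [-6.83098102e-02  5.47180049e-01 -8.34222850e-01]
 [ 1.04394227e-01 -8.27665362e-01 -5.51427144e-01]] [573.1066038   70.20161597 920.94131746]
{'time_s': 0.1, 'q': array([-0.85379876,  0.50174379, -0.42680047,  1.55133698,  0.22080721,
        1.13831843, -0.21029997]), 'dq': array([-0.00010502, -0.00126192,  0.0002359 , -0.00316428,  0.00158255,
       -0.00243182,  0.00029103]), 'joint_torque': array([-1.07071863e-02, -5.67870426e+01, -5.83809972e+00, -2.79916102e+01,
       -6.89306762e-02,  2.40298617e-02,  1.87791483e-05]), 'tool_pos': array([284.71973014, 583.63538468, 233.79142929]), 'ee_rot': array([-3.13984047e+00, -4.59375280e-05,  2.68783858e+00]), 'force': array([ 0.30338452,  0.25343124, -0.14741176]), 'torque': array([ 0.02541696,  0.01615983, -0.01126701]), 'finger_force': 0.0, 'gripper_width': 91.50318624593203} 8.0
```

View pics/top0.png

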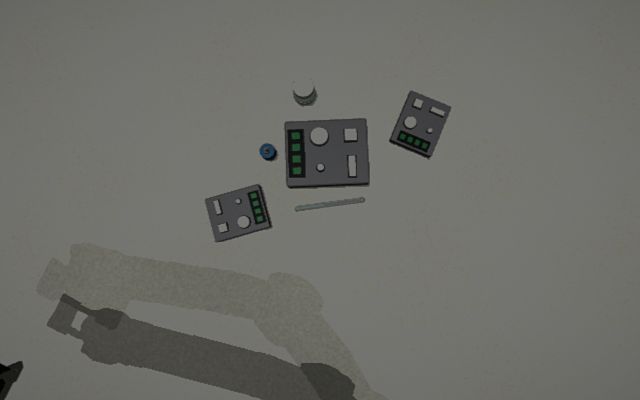

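View pics/side0.png

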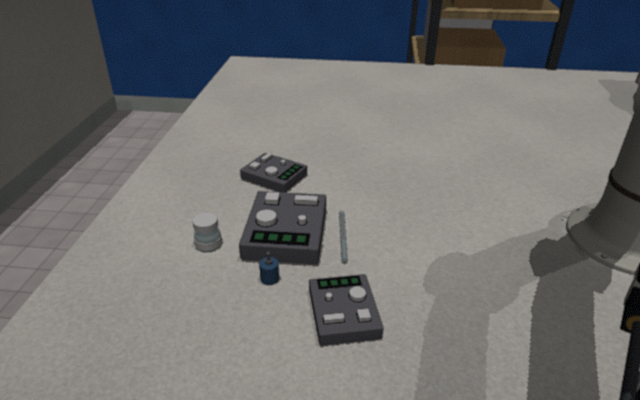

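Candidates for the timer box (top view): the large box at (327,153), a small one at (238,213) and a small one at (420,124). At about 84 px × 1.9 mm/px the large one is about 165 mm long, which fits the description. It also has the thermometer, airstone and jar around it. The keys look like round (319,136), square (351,134), bar (352,166) and pin (320,168). I'll measure them and check with a crop.

```bash
cat > h.py <<'E'
import numpy as np,cv2
from cell import arm
def ray(c,uv,z):
    R=np.array(c["R"]);t=np.array(c["t"]);o=-R.T@t
    d=R.T@np.array([(uv[0]-c["cx"])/c["fx"],(uv[1]-c["cy"])/c["fy"],1]);return o+d*(z-o[2])/d[2]
def blobs(c,roi,thr):
    x0,y0,x1,y1=roi;g=cv2.cvtColor(c["frame"],cv2.COLOR_RGB2GRAY)[y0:y1,x0:x1]
    g=cv2.resize(g,None,fx=4,fy=4,interpolation=cv2.INTER_CUBIC)
    n,l,st,ce=cv2.connectedComponentsWithStats((g>thr).astype(np.uint8))
    return [(st[i,4]/16,(ce[i]+.5)/4-.5+[x0,y0],st[i,2:4]/4) for i in range(1,n) if st[i,4]>60]
BOX=dict(bar=(-50,32),round=(14,-32),square=(-50,-32),pin=(14,32))
E
python3 - <<'E'
from h import *
for n,roi in(("top",(286,121,368,185)),("side",(246,190,326,250))):
    c=arm.camera(n);x0,y0,x1,y1=roi
    g=cv2.cvtColor(c["frame"],cv2.COLOR_RGB2GRAY)[y0:y1,x0:x1];print(n,np.percentile(g,[5,25,50,75,90,97]))
    for b in blobs(c,roi,110 if n=="top" else 150):print(b[0],b[1].round(1),b[2],ray(c,b[1],52).round(1))
    if n=="top":
        f=c["frame"][70:220,200:400];cv2.imwrite("pics/crop.png",cv2.resize(f,None,fx=4,fy=4,interpolation=2)[:,:,::-1])
        for nm,uv in dict(airstone=(267,152),jar=(303,88)).items():print(nm,ray(c,uv,50).round())
        for uv in((296,209),(364,200)):print("therm",ray(c,uv,8).round())
        for uv in((285,122),(367,119),(369,185),(287,187)):print("corner",ray(c,uv,40).round())
E
```

```text
top [ 19.   62.   68.   71.   88.3 120. ]
204.3125 [318.7 135.3] [16.25 16.  ] [653.6  81.4  52. ]
111.375 [350.2 134. ] [11.25 10.75] [655.3  17.8  52. ]
108.125 [351.8 165.5] [ 6.5 19.5] [591.   15.9  52. ]
23.9375 [320.1 166.5] [5.5 5.5] [589.9  79.5  52. ]
airstone [622. 186.  50.]
jar [753. 112.  50.]
therm [508. 132.   8.]
therm [524. -11.   8.]
corner [685. 151.  40.]
corner [689. -18.  40.]
corner [552. -19.  40.]
corner [551. 147.  40.]
side [ 18.  59.  74.  83. 148. 158.]
51.5 [313.2 190.7] [27.   3.5] [580.5  -9.1  52. ]
3.9375 [253.5 193.6] [3.  2.5] [690.6  14.8  52. ]
59.1875 [271.9 195.6] [12.  6.] [655.   17.3  52. ]
52.4375 [305.7 197.3] [20.5  3.5] [591.4  15.3  52. ]
11.9375 [248.3 206.3] [4.75 5.5 ] [690.5  57.5  52. ]
138.0625 [265.7 215. ] [18. 10.] [653.7  80.4  52. ]
12.0625 [301.7 217. ] [5.25 2.75] [589.7  78.7  52. ]
```

View pics/crop.png

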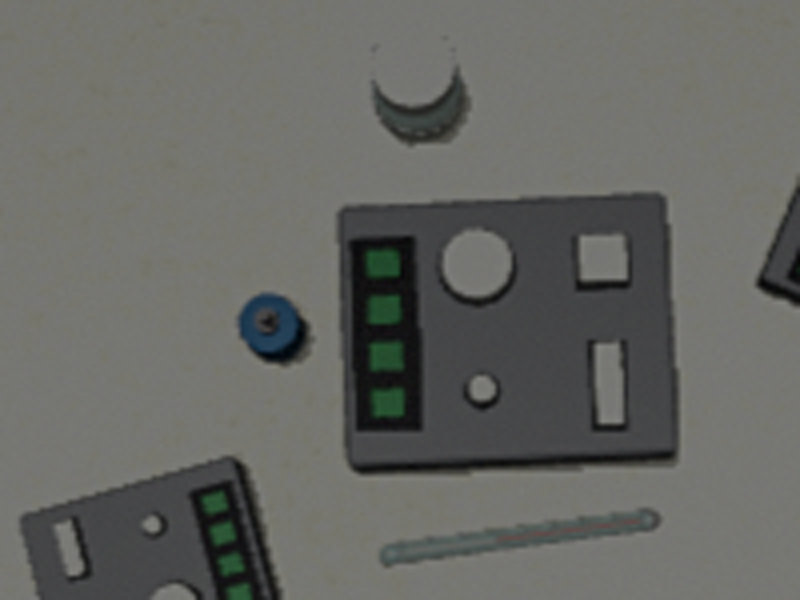

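The crop confirms the large box. In crop pixels, its display is on the left at (387,335), round (478,265), square (603,259), bar (609,384) and pin (482,390). Both views put the keys within 1 mm of each other and the spacings at about 64 mm. Targets: bar (591,15.6), round (653.6,81), square (655,17.6); box yaw is about 1.59. I'll turn the tool to yaw 1.59 so the closed fingertips lie along the bar.

Emit:
nudge_tcp(motion={"dx": [0,0,0,0,0,0,0,0,0,0],"dy": [0,0,0,0,0,0,0,0,0,0],"dz": [0,0,0,0,0,0,0,0,0,0],"spin": [0.137,0.137,0.137,0.137,0.137,0.137,0.137,0.137,0,0],"aperture": [0,0,0,0,0,0,0,0,0,0]}, grip_n=10)

```text
time_s: 1.2
tool_pos: [284.7, 584.2, 234.6]
ee_rot: [-3.142, 0.0, 1.596]
force: [0.0, 0.5, 1.0]
gripper_width: 16.2
finger_force: 0.0
```

Emit:
nudge_tcp(motion={"dx": [-40,-40,-40,-40,-40,-40,-40,-40,-40,-40,0,0],"dy": [20,20,20,20,20,20,20,20,20,20,0,0],"dz": [0,0,0,0,0,0,0,0,0,0,0,0],"spin": [0,0,0,0,0,0,0,0,0,0,0,0],"aperture": [0,0,0,0,0,0,0,0,0,0,0,0]})

```text
time_s: 2.4
tool_pos: [493.8, 187.3, 234.7]
ee_rot: [-3.142, -0.0, 1.591]
force: [0.1, 0.8, 0.5]
gripper_width: 0.5
finger_force: 0.0
```

Emit:
nudge_tcp(motion={"dx": [-34.7,-34.7,-34.7,-34.7,-34.7,0,0,0,0,0,0,0],"dy": [18.8,18.8,18.8,18.8,18.8,0,0,0,0,0,0,0],"dz": [0,0,0,0,0,40,40,40,30,0,0,0],"spin": [0,0,0,0,0,0,0,0,0,0,0,0],"aperture": [0,0,0,0,0,0,0,0,0,0,0,0]})

```text
time_s: 3.6
tool_pos: [592.6, 18.1, 86.7]
ee_rot: [3.138, -0.001, 1.594]
force: [0.2, -0.3, -0.5]
gripper_width: 0.5
finger_force: 0.0
```

```bash
python3 - <<'E'
from h import *
print(arm.observe()["tool_pos"].round(1))
for n in("top","side"):
    c=arm.camera(n);f=c["frame"][100:220,260:420] if n=="top" else c["frame"][150:270,210:370]
    cv2.imwrite(f"pics/{n}1.png",cv2.resize(f,None,fx=4,fy=4,interpolation=2)[:,:,::-1])
E
```

```text
[592.6  18.1  86.7]
```

View pics/side1.png

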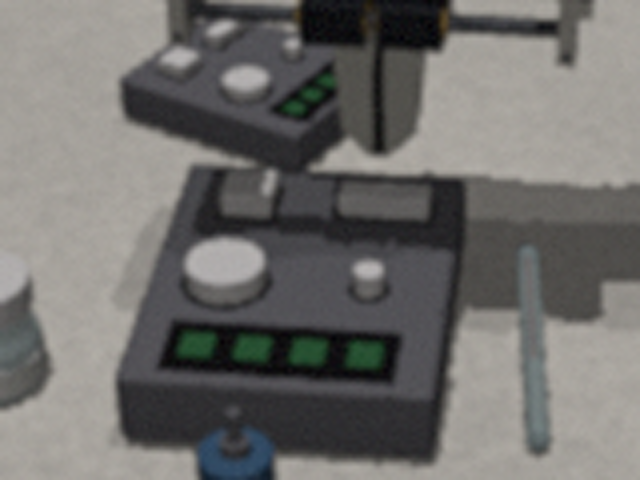

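The crop shows the closed fingertips at (378,150), hovering over the bar key at (385,198). I'll correct by 2–3 mm and approach.

Emit:
nudge_tcp(motion={"dx": [-2.4,0,0,0,0],"dy": [-1.6,0,0,0,0],"dz": [10,10,0,0,0],"spin": [0,0,0,0,0],"aperture": [0,0,0,0,0]})

```text
time_s: 4.2
tool_pos: [589.4, 14.6, 64.7]
ee_rot: [-3.142, -0.0, 1.592]
force: [-0.1, 0.2, -0.6]
gripper_width: 0.3
finger_force: 0.0
```

Emit:
nudge_tcp(motion={"dx": [0.5,0,0,0,0,0,0],"dy": [1.2,0,0,0,0,0,0],"dz": [1.5,1.5,1.5,1.5,1.5,0,0],"spin": [0,0,0,0,0,0,0],"aperture": [0,0,0,0,0,0,0]})

```text
time_s: 4.9
tool_pos: [590.6, 15.2, 57.2]
ee_rot: [3.141, -0.0, 1.592]
force: [0.6, 0.8, 0.3]
gripper_width: 0.2
finger_force: 0.3
```

Emit:
nudge_tcp(motion={"dx": [0,0,0,0],"dy": [0,0,0,0],"dz": [1,1,1,1],"spin": [0,0,0,0],"aperture": [0,0,0,0]})

```text
time_s: 5.3
tool_pos: [590.6, 15.2, 53.2]
ee_rot: [3.141, -0.0, 1.592]
force: [0.4, -0.3, 2.4]
gripper_width: 0.3
finger_force: 1.2
```

Emit:
nudge_tcp(motion={"dx": [0,0,0,0],"dy": [0,0,0,0],"dz": [1,0.5,0,0],"spin": [0,0,0,0],"aperture": [0,0,0,0]})

```text
time_s: 5.7
tool_pos: [590.7, 15.2, 51.9]
ee_rot: [3.141, -0.0, 1.592]
force: [-0.3, 0.6, 5.0]
gripper_width: 0.2
finger_force: 2.3
```

Emit:
nudge_tcp(motion={"dx": [0,0,0,32,32.5,0,0,0],"dy": [0,0,0,32,32.3,0,0,0],"dz": [-5,-10,-20,0,0,0,0,0],"spin": [0,0,0,0,0,0,0,0],"aperture": [0,0,0,0,0,0,0,0]})

```text
time_s: 6.5
tool_pos: [652.6, 79.7, 86.5]
ee_rot: [-3.14, 0.001, 1.591]
force: [-0.1, -0.4, -0.4]
gripper_width: 0.5
finger_force: 0.0
```

```bash
python3 - <<'E'
from h import *
print(arm.observe()["tool_pos"].round(1))
c=arm.camera("side")
cv2.imwrite("pics/side2.png",cv2.resize(c["frame"][150:270,210:370],None,fx=4,fy=4,interpolation=2)[:,:,::-1])
E
```

```text
[652.6  79.7  86.5]
```

View pics/side2.png

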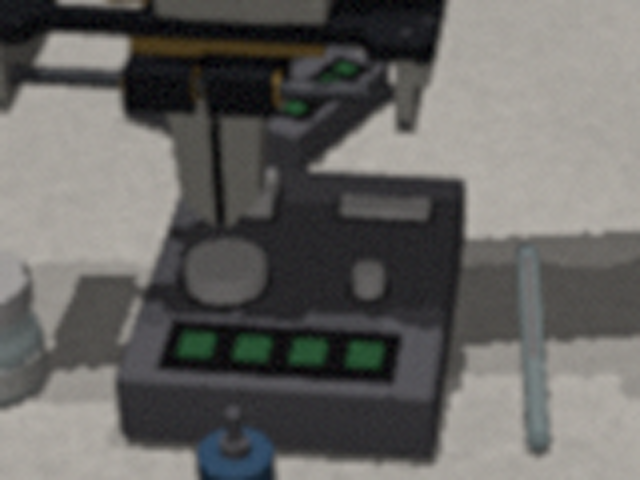

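The bar at (385,207) is now visibly lower. The box hasn't moved, and the fingers are above the round key at (225,270). Pressing it next.

Emit:
nudge_tcp(motion={"dx": [1.2,0,0,0,0,0,0,0,0,0,0],"dy": [1,0,0,0,0,0,0,0,0,0,0],"dz": [10,10,4,0,0,1.5,1.5,1.5,1.5,1,1],"spin": [0,0,0,0,0,0,0,0,0,0,0],"aperture": [0,0,0,0,0,0,0,0,0,0,0]})

```text
time_s: 7.65
tool_pos: [654.8, 82.3, 54.9]
ee_rot: [3.141, -0.0, 1.592]
force: [0.8, 0.3, 2.4]
gripper_width: 0.4
finger_force: 1.2
```

Emit:
nudge_tcp(motion={"dx": [0,0,0,0,0],"dy": [0,0,0,0,0],"dz": [1,1,1,0,0],"spin": [0,0,0,0,0],"aperture": [0,0,0,0,0]})

```text
time_s: 8.15
tool_pos: [654.8, 82.2, 52.0]
ee_rot: [3.141, -0.0, 1.592]
force: [-0.4, -0.0, 4.8]
gripper_width: 1.0
finger_force: 2.2
```

Force and height (tip at 44 mm) show the round key on its stop. Next the square key, at delta (0,−64.6).

Emit:
nudge_tcp(motion={"dx": [0,0,0,-32,-32.5,0,0,0,0,0,0,0],"dy": [0,0,0,-0.5,-0.6,0,0,0,0,0,0,0],"dz": [-5,-10,-20,0,0,0,0,10,10,3,0,0],"spin": [0,0,0,0,0,0,0,0,0,0,0,0],"aperture": [0,0,0,0,0,0,0,0,0,0,0,0]})

```text
time_s: 9.35
tool_pos: [654.6, 18.1, 63.3]
ee_rot: [-3.141, -0.0, 1.592]
force: [0.4, 0.1, -0.2]
gripper_width: 0.6
finger_force: 0.0
```

Emit:
nudge_tcp(motion={"dx": [0,0,0,0,0],"dy": [0,0,0,0,0],"dz": [1.5,1.5,1.5,1.5,1],"spin": [0,0,0,0,0],"aperture": [0,0,0,0,0]})

```text
time_s: 9.85
tool_pos: [655.0, 17.7, 57.0]
ee_rot: [3.141, -0.0, 1.592]
force: [-0.3, 0.7, 3.5]
gripper_width: 0.7
finger_force: 1.2
```

Emit:
nudge_tcp(motion={"dx": [0,0,0,0,0,0],"dy": [0,0,0,0,0,0],"dz": [1.5,1.5,1,0.7,0,0],"spin": [0,0,0,0,0,0],"aperture": [0,0,0,0,0,0]})

```text
time_s: 10.45
tool_pos: [655.0, 17.7, 52.3]
ee_rot: [3.141, -0.0, 1.592]
force: [0.0, 0.7, 3.9]
gripper_width: 0.8
finger_force: 2.0
```

Emit:
nudge_tcp(motion={"dx": [0,0,0,0,0,0,-40,-40,-40,-40,0,0],"dy": [0,0,0,0,0,0,-20,-20,-20,-20,0,0],"dz": [0.5,0,-5,-15,-40,-40,-30,0,0,0,0,0],"spin": [0,0,0,0,0,0,0,0,0,0,0,0],"aperture": [0,0,0,0,0,0,0,0,0,0,0,0]})

```text
time_s: 11.65
tool_pos: [578.6, -142.8, 180.1]
ee_rot: [3.142, 0.0, 1.588]
force: [1.2, 0.8, -0.5]
gripper_width: 0.4
finger_force: 0.0
```

```bash
python3 - <<'E'
from h import *
c=arm.camera("side")
cv2.imwrite("pics/side3.png",cv2.resize(c["frame"][150:270,210:370],None,fx=4,fy=4,interpolation=2)[:,:,::-1])
E
```

```text
(no output)
```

View pics/side3.png

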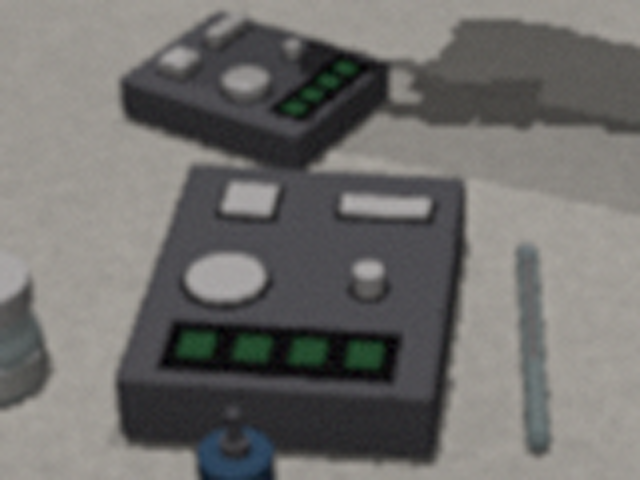

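Bar (385,207), round (226,278) and square (250,200) are all down, pin (368,278) is up, and nothing has shifted. Handing in.

```bash
python3 -c "
from cell import arm
print(arm.finish_job())"
```

```text
the job is handed in; nothing more can be done
None
```

I pressed the bar, big round and square keys down in that order at about 4–5 N each; in the last picture the small round key is still up and nothing in it has shifted. The job is handed in at about 12 s, though the hand-in gave no verdict.

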